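# Lock the blade clamp with the T-bolt

### The job

Take the T-bolt, the one with the flat bar grip, out of the wooden stand, pass its T-head down through the slot of the clamp strap on the anvil block until its collar sits on the strap, then turn it a quarter turn (either way) so that the bar stands square across the slot and the head is locked underneath. Let go of it, and leave the two round-headed pins in their places in the stand.

Things in the scene. Friction and masses are not known exactly. Their poses are not given: they have to be found in the camera images.
- tbolt: Upright steel T-bolt, 300 g, in any pocket of the stand. Origin: centre of the underside of its collar (diameter 48, z 0 to 6). Above, a neck of diameter 14 and the flat bar grip: 46 mm along x, 14 along y, z 18 to 50. Below, a shaft of diameter 14 and the T-head: 44 mm along x, 12 along y, z -44 to -32, parallel to the bar. z up.
- slot (a point): Centre of the slot's mouth on top of the clamp strap (120 x 64 mm) on the steel anvil block (140 x 140 mm); all fixed, mouth 90 mm above the bench. Slot 58 mm along x, 24 along y, 24 deep, then a hollow 116 x 116 mm, 66 high. With the collar on the strap the T-head is 8 mm below the slot's underside and turns freely, with no stop. z up.
- stand: Fixed wooden stand, 100 mm along x, 270 along y, 55 high, with three through pockets, 58 mm along x and 24 along y, at y = -85, 0 and 85. T-bolt and pins hang in them, their collars resting loosely on the top. Origin: centre of the underside. z up.
- disc_pin: Bystander: straight steel pin of diameter 14 with the same collar, a round disc knob (diameter 34, z 22 to 42) on top and no T-head; in another pocket. Origin: centre of the collar's underside.
- ball_pin: Bystander: straight steel pin of diameter 14 with the same collar, a ball knob (diameter 32, centre at z 36) on top and no T-head; in another pocket. Origin: centre of the collar's underside.
Mind the look-alikes: they are no part of the job. Leave any orange look-alike of the tbolt alone. Of the things that look like the part that bears slot, the larger one is meant.

How it is judged:
By the outcome, as a careful person would: the job done as asked, in the order asked, and still so for the second after the job is handed in, with the robot touching nothing.
It also fails if it takes over 42 s, if anything falls off the work surface, if the arm or the gripper's body presses on something with over 40 N, if the wrist force passes 120 N, or if a joint passes its speed limit or range.

### The arm

A 6-joint arm with a two-finger parallel gripper is mounted at the origin on the work surface. World frame = base frame: x ahead of the robot, y to its left, z up, the work surface at z = 0. Lengths are in m, angles in rad, forces in N, time in s.
With the tool pointing down it reaches from about 0.35 to 0.875 m from the base axis. Payload 4.2 kg.
Tool frame: the origin (TCP) lies midway between the tips of the shut fingers; the grasp point (between the pads) lies 19 mm behind it; z points along the fingers, y is the line along which they close (so a half turn about z gives the same grasp; the last joint's range is limited). The gripper opens to 85 mm and grips with 20 to 120 N. Pads are 22 mm wide; open, the fingers measure 114 mm over their backs; the gripper's body (76 mm by 85 mm) begins 54 mm behind the grasp point. The pads swing forward as they close: fully open they stand 13 mm farther back than shut.
Start: joints at [1.55, 0.385, 0.008, 0, -1.194, -0.259], TCP at [0.173, 0.601, 0.231] pointing down, gripper open.
Joint ranges: [-3.14, 3.14], [-1.21, 2.06], [-1.07, 1.41], [-3.16, 2.05], [-2.99, -0.16], [-3.1, 3.1]. Speed limits (rad/s): [2.79, 2.79, 3.14, 3.14, 3.14, 3.14].

### API

Orientations are given as [roll, pitch, yaw] about the fixed x, y, z axes, in that order (R = Rz(yaw) Ry(pitch) Rx(roll)).
In Python, from rig import get_state, eyes, r gives the robot as it stands.
- The arm moves only by the tool step_arm, never from a script. Its argument "plan" is a list of rows, each a list of 4 numbers: the shift along the tool's x, y, z in units of 0.05 m (1.0 is 0.05 m), then the turn about the tool's z in units of 0.08 rad (1.0 is 0.08 rad). In form: [[tx, ty, tz, twist], ...]. A call has 1 to 10 rows; each row shifts and turns the commanded pose from where the row before left it, along the tool's axes as they then stand; what a row does not reach is not made up. A row lasts 1/10 s, in which the tool goes at most 50 mm and 8.59 degrees, less where a joint would pass 70% of its speed; a pose out of reach is approached as far as the arm can. A call with a number of a shift or a turn outside -1 to 1 is refused whole. A call with a gripper value outside its range is refused whole. "jaw" is the gripper's target within -1 to 1 (fully open at 1, half-way at 0, shut at -1), set as the call begins (left out, the last holds). The fingers move at their own pace and stop on an object; the grip force is fixed at half the most. Time passes only in rows, so rows that do not move let the fingers close. It gives the time, the measured TCP pose, the force, the opening and the grip force at its end, in the units of the state.
- get_state(): the state, without advancing time (a new reading comes with each control period).
- eyes.grab_frame(name): name is "scene" or "top" or "wrist"; returns a dict with "pixels" (480x640x3 uint8, red, green, blue), "fov_y" (degrees; the focal length in pixels is half the picture's height over the tangent of half this angle, whatever the lens; pixels are square), "cx", "cy" (the principal point, pixels), "k1" (the pictures are not rectified: a ray, as slopes to the right and down, at radius r is drawn at 1 + k1 r^2 times it, then the intrinsics apply), "extrinsics" (4x4, takes a point from camera to world coordinates). Camera axes: x right, y up, looking along -z (the intrinsics and any distortion apply to the point x, -y, -z); pixel columns grow to the right and rows downward; lengths in m; the calibration is good to about 2 mm. A picture is of the moment at which its call begins. There is no depth.
- r.job_done(): hands the job in; it is judged then, once.
The state is a dict: "clock": time; "joints": joint angles; "qd": joint speeds; "tau": joint torques, N m; "tcp_pos": TCP position; "ee_rot": TCP orientation; "contact_force": force on the tool from outside, world axes, zero at the start; "torque": the same for the moment, N m; "gripper_width": finger opening in m; "grasp_force": force on a finger pad.
Only numpy, scipy, OpenCV 4.12 (cv2) and the standard library are available. Lean on these libraries where they do the work, as an engineer would, in place of code of your own. Each camera call takes 0.05 s, during which the arm holds its last target. There are 200 camera calls.

## Working session

There is one attempt and no reset: what is moved stays moved. The work goes in short steps, Python scripts to look and compute and a tool call to move; the robot and the scene stay as the last step left them, time stands still between calls to the robot, and variables do not carry over. Pictures are saved under pics/ and viewed, at most 10 in all, crops included, and the job is handed in when it is done.

Besides the shell and the picture viewer there is one more tool, called as name([rows], argument=value, ...), one row to a line, values as JSON. step_arm: Moves the arm, as the interface text tells. Its arguments: {"type":"object","properties":{"plan":{"type":"array","items":{"type":"array","items":{"type":"number","minimum":-1,"maximum":1}}},"jaw":{"type":"number"}},"required":["plan"]}

```bash
mkdir -p pics; cat > h.py <<'E'
import numpy as np, cv2, json
from rig import get_state, eyes, r
def grab(n,tag):
    f=eyes.grab_frame(n); cv2.imwrite(f'pics/{tag}.png',cv2.cvtColor(f['pixels'],cv2.COLOR_RGB2BGR))
    np.savez(f'pics/{tag}.npz',**{k:np.asarray(v) for k,v in f.items()}); return f
def load(tag): return dict(np.load(f'pics/{tag}.npz'))
def K(f):
    F=240/np.tan(np.radians(float(f['fov_y']))/2); return np.array([[F,0,float(f['cx'])],[0,F,float(f['cy'])],[0,0,1]])
def px2w(f,uv,z):
    # distortion: xd = x(1+k1 r^2)
    p=cv2.undistortPoints(np.array(uv,float).reshape(-1,1,2),K(f),np.array([float(f['k1']),0,0,0,0]))[:,0]
    E=np.array(f['extrinsics']); d=np.c_[p[:,0],-p[:,1],-np.ones(len(p))]@E[:3,:3].T
    o=E[:3,3]; return o+d*((z-o[2])/d[:,2:3])
def w2px(f,P):
    E=np.array(f['extrinsics']); c=(np.atleast_2d(P)-E[:3,3])@E[:3,:3]; c=c*[1,-1,-1]
    return cv2.projectPoints(c.reshape(-1,1,3),np.zeros(3),np.zeros(3),K(f),np.array([float(f['k1']),0,0,0,0]))[0][:,0]
def crop(tag,x0,y0,x1,y1,s,out):
    im=cv2.imread(f'pics/{tag}.png')[y0:y1,x0:x1]; cv2.imwrite(f'pics/{out}.png',cv2.resize(im,None,fx=s,fy=s,interpolation=cv2.INTER_CUBIC))
E
python3 -c "
from h import *
for n in ('top','scene'):
    f=grab(n,n+'0'); print(n,f['fov_y'],f['k1'],np.round(f['extrinsics'],3).tolist())
print(get_state())"
```

```text
top 51.12860819761422 -0.10287056734044168 [[-0.021, 0.998, -0.064, 0.433], [-1.0, -0.019, 0.023, 0.07], [0.022, 0.065, 0.998, 1.006], [0.0, 0.0, 0.0, 1.0]]
scene 42.418367356915326 -0.19590119197882302 [[0.202, -0.761, 0.617, 1.186], [0.979, 0.153, -0.132, -0.107], [0.006, 0.631, 0.776, 1.011], [0.0, 0.0, 0.0, 1.0]]
{'clock': 0.1, 'joints': array([ 1.54960124e+00,  3.85501288e-01,  6.78932653e-03, -4.16868309e-04,
       -1.19400707e+00, -2.58577498e-01]), 'qd': array([-0.00045243, -0.00079465,  0.00282915,  0.00088676,  0.0002922 ,
        0.00051277]), 'tau': array([-1.22174301e-04, -3.93317270e+01,  1.88930798e+01,  4.19789851e+00,
       -2.59839479e-03,  4.22852708e-06]), 'tcp_pos': array([0.17244389, 0.60021083, 0.23033111]), 'ee_rot': array([ 3.13963479e+00, -1.17202079e-04, -2.79926229e-01]), 'contact_force': array([ 0.24359694,  0.24301346, -0.00043615]), 'torque': array([-0.02236116, -0.04126636, -0.00375845]), 'grasp_force': 0.0, 'gripper_width': 0.08535944503981138}
```

View pics/top0.png

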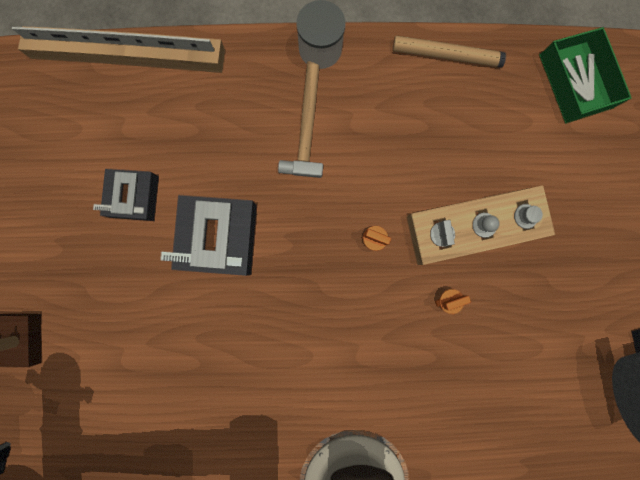

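View pics/scene0.png

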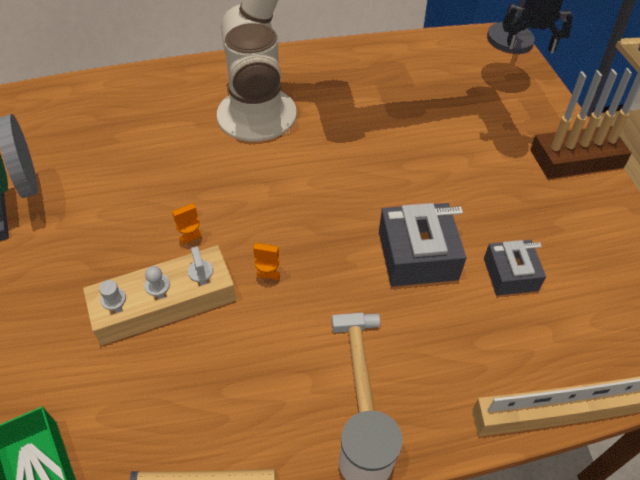

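Candidates for the T-bolt in the top view are the steel bar grip (443,234), the ball pin (487,224), the disc pin (528,215) and the orange look-alikes (376,238) and (453,300). I choose (443,234). For the slot I choose the larger block at (212,235), not the small one at (126,193). I'll check both in a close crop.

```bash
python3 -c "
from h import *
im=cv2.imread('pics/top0.png')
a=cv2.resize(im[190:260,405:475],None,fx=5.7,fy=5.7,interpolation=cv2.INTER_CUBIC)
b=cv2.resize(im[190:280,167:257],a.shape[1::-1],interpolation=cv2.INTER_CUBIC)
cv2.imwrite('pics/c1.png',np.hstack([a,b]))
f=load('top0')
print(px2w(f,[(443,234)],.06),px2w(f,[(446,233)],.105),px2w(f,[(210.5,234.5)],.09))
s=load('scene0'); print(px2w(s,[(201,272)],.06), px2w(s,[(426,229)],.09))
print('stand corners',px2w(f,[(410,213),(545,187),(554,234),(420,263)],.055))
print('strap',px2w(f,[(196,201),(231,201),(228,269),(192,267)],.09))
"
```

```text
[[ 0.49299195 -0.1756982   0.06      ]] [[ 0.491875   -0.16964585  0.105     ]] [[0.49836941 0.2599604  0.09      ]]
[[ 0.49764073 -0.1722213   0.06      ]] [[0.50403002 0.263869   0.09      ]]
stand corners [[ 0.53487642 -0.11424089  0.055     ]
 [ 0.58231449 -0.38631386  0.055     ]
 [ 0.48909547 -0.39986563  0.055     ]
 [ 0.43872275 -0.13050924  0.055     ]]
strap [[0.56070387 0.28659204 0.09      ]
 [0.55934788 0.22184813 0.09      ]
 [0.43475974 0.22836909 0.09      ]
 [0.4395579  0.29440131 0.09      ]]
```

View pics/c1.png

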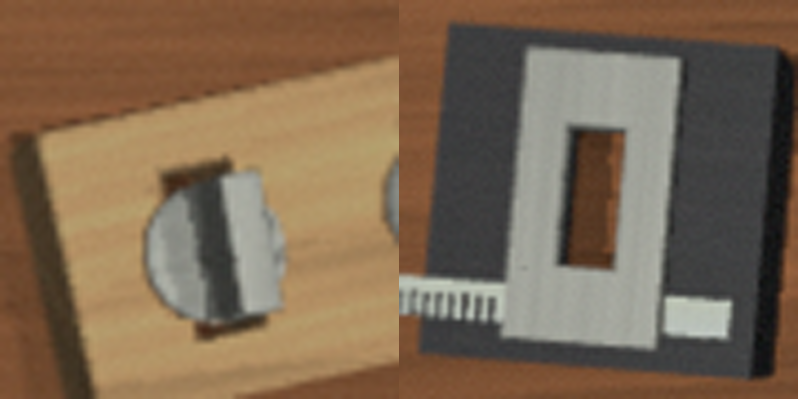

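The crop confirms the choice: a steel flat bar on a round collar, in the stand's left pocket, and the larger strap with its slot centred near (210.5,234.5). Next I move above the bolt.

step_arm([
  [0.52, 0.65, 0, 0],
  [0.52, 0.65, 0, 0],
  [0.52, 0.65, 0, 0],
  [0.52, 0.65, 0, 0],
  [0.52, 0.65, 0, 0],
  [0.52, 0.65, 0, 0],
  [0.52, 0.65, 0, 0],
  [0.52, 0.65, 0, 0],
  [0.52, 0.65, 0, 0],
  [0.52, 0.65, 0, 0],
], jaw=1)

```text
clock: 1.1
tcp_pos: [0.3327, 0.2147, 0.2312]
ee_rot: [3.142, 0.0, -0.279]
contact_force: [0.7, 0.0, -0.2]
gripper_width: 0.0852
grasp_force: 0.0
```

step_arm([
  [0.52, 0.65, 0, 0],
  [0.52, 0.65, 0, 0],
  [0.52, 0.65, 0, 0],
  [0.52, 0.65, 0, 0],
  [0.52, 0.65, 0, 0],
  [0.52, 0.65, 0, 0],
  [0.52, 0.65, 0, 0],
  [0.52, 0.65, 0, 0],
  [0.52, 0.65, 0, 0],
  [0.52, 0.65, 0, 0],
])

```text
clock: 2.1
tcp_pos: [0.493, -0.1694, 0.2309]
ee_rot: [-3.142, 0.001, -0.28]
contact_force: [0.1, 0.4, -0.3]
gripper_width: 0.0855
grasp_force: 0.0
```

step_arm([
  [0, 0, 0, -0.9],
  [0, 0, 0, -0.9],
  [0, 0, 0, -0.9],
  [0, 0, 0, -0.9],
  [0, 0, 0, -0.9],
  [0, 0, 0, -0.9],
  [0, 0, 0, 0],
  [0, 0, 0, 0],
])

```text
clock: 2.9
tcp_pos: [0.4926, -0.1676, 0.231]
ee_rot: [-3.141, 0.001, 0.151]
contact_force: [0.5, -0.5, 0.1]
gripper_width: 0.0855
grasp_force: 0.0
```

```bash
python3 -c "
from h import *
s=get_state(); print(s['clock'],s['joints'].round(3),s['tcp_pos'],s['ee_rot'])
f=grab('wrist','w1'); print(f['fov_y'],f['k1'],np.round(f['extrinsics'],3).tolist())"
```

```text
2.9 [-0.016  0.207 -0.246 -0.    -1.118  1.737] [ 0.49263915 -0.16761756  0.23102682] [-3.14138828e+00  6.39319512e-04  1.50638307e-01]
65.65137555724903 0.008887356131567685 [[0.149, 0.951, 0.271, 0.56], [-0.989, 0.143, 0.041, -0.157], [0.0, -0.274, 0.962, 0.373], [0.0, 0.0, 0.0, 1.0]]
```

View pics/w1.png

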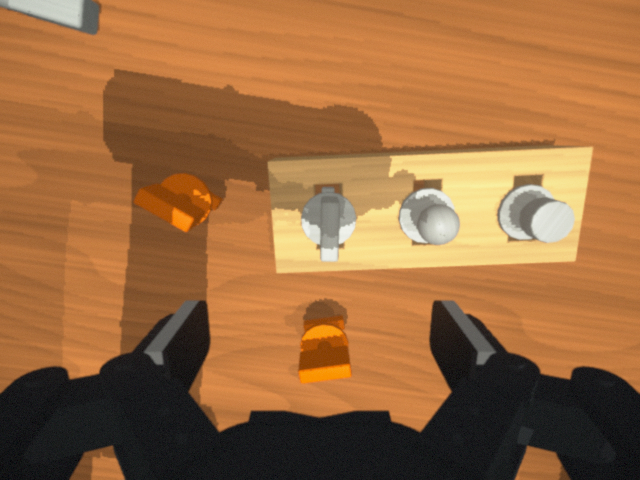

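```bash
python3 -c "
from h import *
crop('w1',285,165,375,275,5,'c2')
f=load('w1'); s=get_state()
# model: pocket-corner & collar projections for hypothesis
for x,y in ((.492,-.170),(.497,-.172)):
    print(w2px(f,[[x,y,.061],[x,y,.105],[x+.023,y,.105],[x-.023,y,.105]]).round(1).tolist())"
```

```text
[[321.9, 218.7], [322.3, 231.6], [327.0, 201.3], [317.7, 260.6]]
[[325.1, 213.4], [325.9, 225.6], [330.8, 195.0], [321.3, 254.8]]
```

View pics/c2.png

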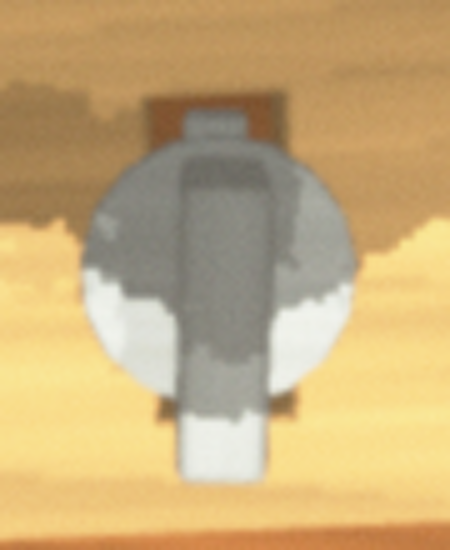

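```bash
python3 -c "
from h import *
f=load('w1'); q=lambda L:[(285+a/5,165+b/5) for a,b in L]
c=px2w(f,q([(183,187),(270,187),(267,480),(180,480)]),.105); print(c.round(4)); m=c.mean(0); print(m, px2w(f,q([(219,268)]),.061))
d=(c[0]+c[1]-c[2]-c[3]); print('bar yaw',np.arctan2(d[1],d[0]))
f=load('top0'); s=4.433
q=[(167+(a-399)/s,190+b/s) for a,b in ((570,128),(626,130),(612,268),(560,266))]
c=px2w(f,q,.09); print(c.round(4),c.mean(0)); d=(c[0]+c[1]-c[2]-c[3]); print('slot yaw',np.arctan2(d[1],d[0]))
s=get_state(); yaw=s['ee_rot'][2]; e=m-s['tcp_pos']; print('tool xy',e[0]*np.cos(yaw)+e[1]*np.sin(yaw), e[0]*np.sin(yaw)-e[1]*np.cos(yaw))
"
```

```text
[[ 0.5136 -0.1662  0.105 ]
 [ 0.5155 -0.1787  0.105 ]
 [ 0.471  -0.1856  0.105 ]
 [ 0.4691 -0.1725  0.105 ]]
[ 0.49230964 -0.1757759   0.105     ] [[ 0.49299641 -0.17586666  0.061     ]]
bar yaw 0.1477509598646534
[[0.5273 0.2689 0.09  ]
 [0.526  0.2456 0.09  ]
 [0.469  0.2518 0.09  ]
 [0.4702 0.2734 0.09  ]] [0.49812193 0.25991757 0.09      ]
slot yaw -0.09278823817424833
tool xy -0.0015958188949130895 0.008012321137032785
```

step_arm([
  [-0.03, 0.16, 0, 0],
  [0, 0, 0.6, 0],
  [0, 0, 0.6, 0],
  [0, 0, 0.6, 0],
  [0, 0, 0.6, 0],
  [0, 0, 0.4, 0],
  [0, 0, 0.2, 0],
  [0, 0, 0.18, 0],
  [0, 0, 0, 0],
])

```text
clock: 3.85
tcp_pos: [0.4924, -0.176, 0.0718]
ee_rot: [-3.141, 0.001, 0.152]
contact_force: [1.2, 0.3, -0.7]
gripper_width: 0.0851
grasp_force: 0.0
```

step_arm([
  [0, 0, 0, 0],
  [0, 0, 0, 0],
  [0, 0, 0, 0],
  [0, 0, 0, 0],
  [0, 0, 0, 0],
  [0, 0, 0, 0],
  [0, 0, 0, 0],
  [0, 0, 0, 0],
  [0, 0, 0, 0],
  [0, 0, 0, 0],
], jaw=-1)

```text
clock: 4.85
tcp_pos: [0.4928, -0.1758, 0.0727]
ee_rot: [3.141, -0.0, 0.152]
contact_force: [-0.8, 1.9, 5.7]
gripper_width: 0.0131
grasp_force: 59.6
```

step_arm([
  [0, 0, -0.2, 0],
  [0, 0, -0.4, 0],
  [0, 0, -0.6, 0],
  [0, 0, -0.6, 0],
  [0, 0, -0.6, 0],
  [0, 0, -0.6, 0],
  [0, 0, 0, 0],
])

```text
clock: 5.55
tcp_pos: [0.4947, -0.1762, 0.2263]
ee_rot: [3.139, -0.008, 0.153]
contact_force: [0.4, 0.6, -2.6]
gripper_width: 0.0135
grasp_force: 58.9
```

step_arm([
  [0.05, -0.3, 0, 0],
  [0.11, -0.65, 0, 0],
  [0.11, -0.65, 0, 0],
  [0.11, -0.65, 0, 0],
  [0.11, -0.65, 0, 0],
  [0.11, -0.65, 0, 0],
  [0.11, -0.65, 0, 0],
  [0.11, -0.65, 0, 0],
  [0.11, -0.65, 0, 0],
  [0.11, -0.65, 0, 0],
])

```text
clock: 6.55
tcp_pos: [0.4959, 0.1369, 0.2202]
ee_rot: [3.141, 0.004, 0.152]
contact_force: [0.7, -0.3, -3.3]
gripper_width: 0.0132
grasp_force: 58.9
```

step_arm([
  [0.11, -0.65, 0, 0],
  [0.11, -0.65, 0, 0],
  [0.11, -0.65, 0, 0],
  [0.06, -0.5, 0, 0],
  [0, 0, 0, 0.6],
  [0, 0, 0, 0.6],
  [0, 0, 0, 0.6],
  [0, 0, 0, 0.6],
  [0, 0, 0, 0.6],
  [0, 0, 0, 0],
])

```text
clock: 7.55
tcp_pos: [0.497, 0.2594, 0.22]
ee_rot: [3.139, 0.004, -0.088]
contact_force: [-0.6, 0.9, -3.8]
gripper_width: 0.0133
grasp_force: 59.2
```

```bash
python3 -c "
from h import *
s=get_state(); print(s['clock'],s['joints'].round(3),s['tcp_pos'],s['ee_rot'],s['contact_force'])
f=grab('wrist','w2');
print(w2px(f,[[.498,.26,.09]]+[s['tcp_pos']]))"
```

```text
7.55 [ 7.700e-01  2.860e-01 -1.670e-01 -1.000e-03 -1.122e+00  7.130e-01] [0.49696767 0.25942401 0.22002701] [ 3.13911712  0.0035555  -0.08828784] [-0.62217156  0.88869258 -3.79575909]
[[317.59742033 227.38379334]
 [318.63805522 305.50443548]]
```

View pics/w2.png

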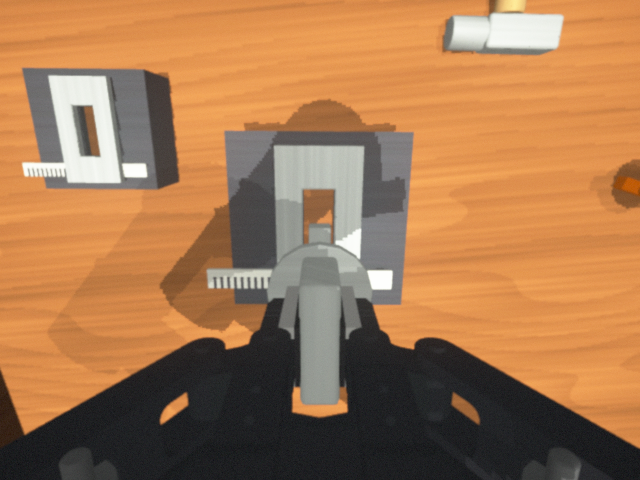

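```bash
python3 -c "
from h import *
crop('w2',260,135,380,295,3.7,'c3')"
```

```text
(no output)
```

View pics/c3.png

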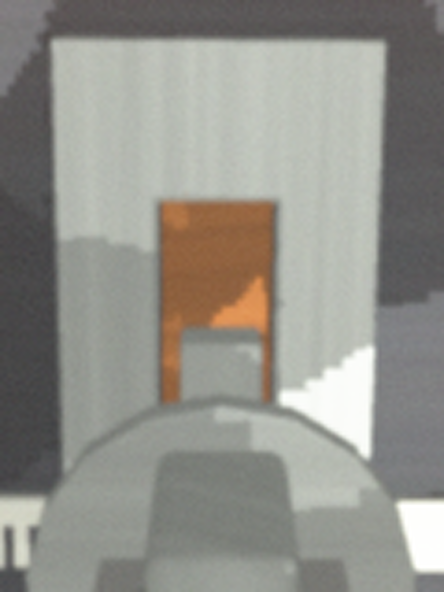

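```bash
python3 -c "
from h import *
f=load('w2'); q=lambda L:[(260+a/3.7,135+b/3.7) for a,b in L]
yaw=-.0883; t=np.array([.49697,.25942])
def T(p): e=p[:,:2]-t; return np.c_[e[:,0]*np.cos(yaw)+e[:,1]*np.sin(yaw), e[:,0]*np.sin(yaw)-e[:,1]*np.cos(yaw)].round(4).tolist()
print('slot',T(px2w(f,q([(161,200),(275,200),(162,400),(273,400)]),.09)))
print('strap',T(px2w(f,q([(52,38),(385,38),(63,450),(372,450)]),.09)))
print('head',T(px2w(f,q([(182,330),(262,330)]),.170)))
print('bar top far corners',T(px2w(f,[(302,257),(338,257)],.2523)))
"
```

```text
slot [[0.0298, -0.0109], [0.0298, 0.0116], [-0.0113, -0.0112], [-0.0114, 0.0116]]
strap [[0.0608, -0.0313], [0.0608, 0.0323], [-0.0221, -0.0319], [-0.0223, 0.0323]]
head [[0.0228, -0.0049], [0.0227, 0.0065]]
bar top far corners [[0.0322, -0.0051], [0.0322, 0.006]]
```

step_arm([
  [0, 0, 0.2, 0],
  [0, 0, 0.4, 0],
  [0, 0, 0.4, 0],
  [0, 0, 0.4, 0],
  [0, 0, 0.4, 0],
  [0, 0, 0.2, 0],
  [0, 0, 0.1, 0],
  [0, 0, 0, 0],
  [0, 0, 0, 0],
])

```text
clock: 8.5
tcp_pos: [0.4986, 0.2605, 0.1181]
ee_rot: [-3.141, -0.001, -0.087]
contact_force: [-0.5, -0.1, -3.3]
gripper_width: 0.0132
grasp_force: 59.1
```

step_arm([
  [0, 0, 0.1, 0],
  [0, 0, 0.06, 0],
  [0, 0, 0.03, 0],
  [0, 0, 0, 0],
  [0, 0, 0, 0],
])

```text
clock: 9.0
tcp_pos: [0.4981, 0.2601, 0.1079]
ee_rot: [-3.141, -0.0, -0.088]
contact_force: [0.8, 0.9, -2.8]
gripper_width: 0.0131
grasp_force: 59.2
```

Still no contact, so I lower in 1 mm steps.

step_arm([
  [0, 0, 0.02, 0],
  [0, 0, 0, 0],
  [0, 0, 0, 0],
])

```text
clock: 9.3
tcp_pos: [0.4982, 0.2602, 0.1077]
ee_rot: [-3.141, -0.001, -0.087]
contact_force: [-2.9, -0.9, 5.2]
gripper_width: 0.013
grasp_force: 60.5
```

Seated: the force has turned to +5 N upward. Next comes the quarter turn.

step_arm([
  [0, 0, 0, 0.5],
  [0, 0, 0, 0.98],
  [0, 0, 0, 0.98],
  [0, 0, 0, 0.98],
  [0, 0, 0, 0.98],
  [0, 0, 0, 0.98],
  [0, 0, 0, 0.98],
  [0, 0, 0, 0.98],
  [0, 0, 0, 0.98],
  [0, 0, 0, 0.98],
])

```text
clock: 10.3
tcp_pos: [0.4997, 0.2605, 0.1078]
ee_rot: [-3.138, -0.002, -0.836]
contact_force: [1.5, -1.5, 2.0]
gripper_width: 0.0132
grasp_force: 60.0
```

step_arm([
  [0, 0, 0, 0.98],
  [0, 0, 0, 0.98],
  [0, 0, 0, 0.98],
  [0, 0, 0, 0.98],
  [0, 0, 0, 0.98],
  [0, 0, 0, 0.98],
  [0, 0, 0, 0.98],
  [0, 0, 0, 0.98],
  [0, 0, 0, 0.98],
  [0, 0, 0, 0.98],
])

```text
clock: 11.3
tcp_pos: [0.4994, 0.2603, 0.1078]
ee_rot: [-3.139, 0.001, -1.62]
contact_force: [0.4, -1.6, 3.4]
gripper_width: 0.0131
grasp_force: 60.1
```

step_arm([
  [0, 0, 0, 0.5],
  [0, 0, 0, 0],
  [0, 0, 0, 0],
  [0, 0, 0, 0],
])

```text
clock: 11.7
tcp_pos: [0.4993, 0.2604, 0.1078]
ee_rot: [-3.139, 0.001, -1.656]
contact_force: [2.4, -2.3, 5.3]
gripper_width: 0.0135
grasp_force: 60.5
```

step_arm([
  [0, 0, 0, 0],
  [0, 0, 0, 0],
  [0, 0, 0, 0],
  [0, 0, 0, 0],
  [0, 0, 0, 0],
  [0, 0, 0, 0],
  [0, 0, 0, 0],
  [0, 0, 0, 0],
  [0, 0, 0, 0],
  [0, 0, 0, 0],
], jaw=1)

```text
clock: 12.7
tcp_pos: [0.4981, 0.2601, 0.1068]
ee_rot: [-3.142, 0.0, -1.657]
contact_force: [-0.0, 0.3, -0.3]
gripper_width: 0.0851
grasp_force: 0.0
```

step_arm([
  [0, 0, -0.2, 0],
  [0, 0, -0.4, 0],
  [0, 0, -0.6, 0],
  [0, 0, -0.6, 0],
  [0, 0, -0.6, 0],
  [0, 0, -0.6, 0],
  [0, 0, 0, 0],
  [0, 0, 0, 0],
])

```text
clock: 13.5
tcp_pos: [0.498, 0.2602, 0.258]
ee_rot: [-3.14, 0.002, -1.658]
contact_force: [0.1, -0.2, -1.0]
gripper_width: 0.0854
grasp_force: 0.0
```

```bash
python3 -c "
from h import *
grab('wrist','w3');grab('scene','s3')
a=cv2.imread('pics/w3.png')[60:420,140:500]; b=cv2.resize(cv2.imread('pics/s3.png')[170:290,70:490],(800,229))
a=cv2.resize(a,(360,360)); im=np.zeros((595,800,3),np.uint8); im[:360,:360]=a; im[362:591]=b; cv2.imwrite('pics/c4.png',im)"
```

```text
(no output)
```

View pics/c4.png

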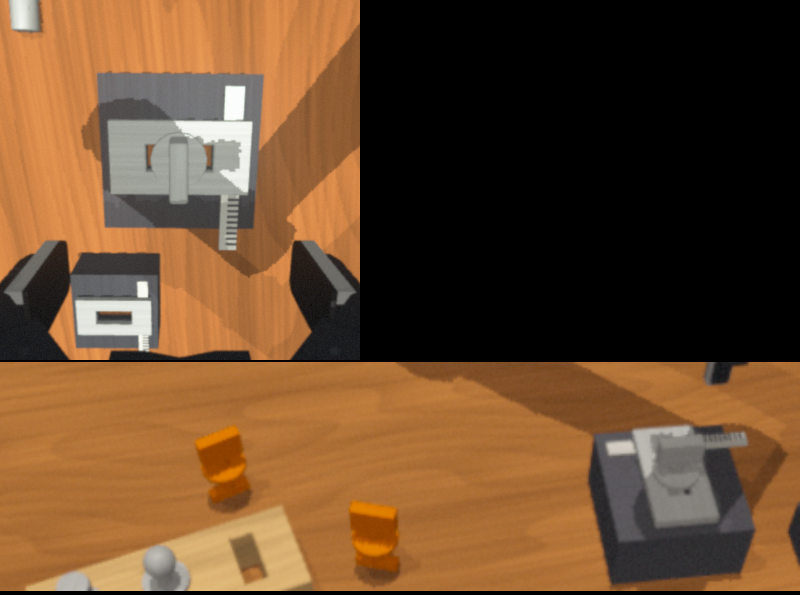

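The picture shows the bolt upright and seated, with its bar square across the slot (crop 179,168). The two pins are still in the stand and the gripper is clear.

```bash
python3 -c "
from rig import r; print(r.job_done())"
```

```text
the job is handed in; nothing more can be done
None
```

The T-bolt is seated in the larger strap's slot, turned a quarter turn so its bar stands square across the slot, and released; both pins are still in the stand, and the job was handed in at about 14 s of the 42 s allowed.

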